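Set the vertical slide to its mark with the backlash taken up

TASK

The dial of the green vertical slide has been wound past its red mark. Turn the handwheel counter-clockwise (seen from above), back past the mark, until you feel the slide press gently on its sprung end stop, then turn it clockwise only, up to the mark, so that the yellow line points at the red mark with the slack of the worn screw taken up in the clockwise direction; do not force the end stop, go through it all again if you pass the mark, and finally let go of the handle. Leave the other things on the bench alone.

Things in the scene. Friction and masses are not known exactly. Their poses are not given: they have to be found in the camera images.
- machine: green cast vertical slide bolted to the bench: base plate 160 x 130 x 16 mm, column, round head, 0.19 m high, a dark handwheel lying flat on top. Origin: centre of the base plate's underside, directly below the wheel's vertical axis; own x points to the side with the red mark and the carriage, z up. It does not move.
- axis (a point): centre of the handwheel, on its vertical axis, at its top face 188 mm above the bench. The wheel is a flat dark steel disc, diameter 124 mm, 14 mm thick, graduated; only a nut 18 mm wide and 5 mm high stands up at its centre. Turning takes about 1 N at the handle through the slack and about 5 N while it drives the screw.
- handle_mid (a point): middle of the wheel's upright white handle, on the handle's own axis, 29 mm above the wheel's top face (217 mm above the bench). The handle is a cylinder of diameter 18 mm standing from 2 to 52 mm above that face, 45 mm from the wheel's axis, opposite the yellow line. It spins freely on its pin: a gripper holding it need not turn with the wheel.
- dial_line (a point): point on the yellow radial line of the wheel's top face, 55 mm from the axis, opposite the handle; it turns with the wheel. The dial is at the mark when this point lies on the straight line from axis to mark, seen from above.
- mark (a point): tip of the red pointer, a fixed finger 5 mm wide just outside the wheel's rim, 65 mm from the axis, along the machine's own +x; its top is 4 mm above the wheel's top face. At the start the yellow line stands 0.4 to 2.1 rad past it clockwise.
- slide: steel carriage with an aluminium block on the column's mark side; origin at the middle of its lower rear edge. It rises 4 mm per clockwise turn, but the wheel has 0.5 rad of slack on the screw (after a reversal the wheel turns 0.5 rad before screw and carriage follow), 0.3 mm here. Origin 30.0 mm above the bench with the dial at the mark and the slack taken up clockwise.
- stop: sprung end stop of the screw, hidden in the head (origin on the axis, tells nothing). Turning counter-clockwise, the screw meets it with the dial 0.7 to 1.8 rad past the mark, different each time. The tangential force at the handle then jumps by about 3 N and rises by 2 N per mm of handle travel. Right is 4 to 14 N harder than driving the screw (6 to 22 N on the stop); more is forcing it.
- spanner: loose steel spanner, 170 mm long, lying on the bench beside the machine; leave alone
- oil: loose blue oil bottle, 52 mm in diameter, 120 mm tall, standing beside the machine; leave alone
- tin: loose aluminium cup, 70 mm in diameter, 60 mm tall, beside the machine; leave alone
- driver: loose screwdriver with a red handle, 180 mm long, lying beside the machine; leave alone
Not all that is in view belongs to the job. Of the things that look like the machine, the smallest one is meant.

How it is judged:
By the outcome, as a careful person would: the job done as asked, in the order asked, and still so for the second after the job is handed in, with the robot touching nothing.
It also fails if it takes over 64 s, if anything falls off the work surface, if the arm or the gripper's body presses on something with over 40 N, if the wrist force passes 120 N, or if a joint passes its speed limit or range.

ROBOT

A 7-joint arm with a two-finger parallel gripper is mounted at the origin on the work surface. World frame = base frame: x ahead of the robot, y to its left, z up, the work surface at z = 0. Lengths are in m, angles in rad, forces in N, time in s.
With the tool pointing down it reaches from about 0.425 to 0.925 m from the base axis. Payload 6.8 kg.
Tool frame: the origin (TCP) lies on the front face of the gripper's body, between the roots of the fingers; the fingertips stand 73 mm ahead of it and the grasp point (between the pads) lies 54 mm ahead of it (env.nose_length is the distance from the TCP to the fingertips, in m); z points along the fingers, y is the direction in which the jaws open and shut (so a half turn about z gives the same grasp; the last joint's range is limited). The gripper opens to 85 mm and grips with 20 to 120 N. Pads are 22 mm wide; open, the fingers measure 114 mm over their backs; the gripper's body (76 mm by 85 mm) begins 54 mm behind the grasp point. The pads swing forward as they close: fully open they stand 13 mm farther back than shut.
Start: joints at [-1.346, 0.477, 0.022, 1.555, -0.011, 1.109, -0.083], TCP at [0.221, 0.638, 0.304] pointing down, gripper open.
Joint ranges: [-2.96, 2.96], [-0.34, 2.1], [-1.41, 1.46], [0.24, 2.44], [-1.37, 4.51], [0.17, 1.92], [-2.96, 2.96]. Speed limits (rad/s): [2.39, 2.39, 3.14, 3.14, 3.14, 3.14, 3.14].

INTERFACE

Orientations are given as a unit quaternion [w, x, y, z].
In Python, from cell import env, kin, camera, calibration, job gives the robot as it stands. The module is installed in compiled form; this text tells all that it offers. Calls block until the motion is done:
- env.reach(position, orientation): joint-space move of the TCP to a pose.
- env.movel(position, velocity=0.15, rot=None, stop_force=None): straight line of the TCP; rot=None keeps the orientation; velocity is the mean speed in m/s. With stop_force (N) it stops when the force on the tool has changed by that much, and returns True; else False.
- env.goto_joints(angles): joint-space move.
- env.grip(opening, f_grip=None): finger opening in m; f_grip is the grip in N (None keeps the last); returns when the fingers have stopped.
- env.dwell(seconds).
- kin.inverse_kinematics(position, orientation): joint angles nearest the present ones, or None.
- env.get_state(): the state.
- camera(name): name is "scene" or "top" or "wrist"; returns (picture, depth): 420x560x3 uint8, blue, green, red; 420x560 float32, m along the optical axis (not along the pixel's ray), 0 where there is no reading.
- calibration(name): a dict with "fx", "fy", "cx", "cy" (pixels), "rvec" (rotation vector, rad) and "tvec" (3), from world to camera coordinates, as OpenCV has them. Camera axes: x right, y down, z forward; pixel columns grow to the right and rows downward; lengths in m; the calibration is good to about 2 mm. A picture is of the moment at which its call begins: read the wrist's pose just before it. calibration takes no time and is no camera call; for the wrist camera it gives the pose at the moment of the call.
A pose or a line that the arm cannot do raises env.PlanningError and nothing moves.
- job.job_done(): hands the job in, once; it reports no verdict.
The state is a dict: "time": time; "qpos": joint angles; "joint_velocities": joint speeds; "joint_torque": joint torques, N m; "tcp_pos": TCP position; "orientation": TCP orientation; "force": force on the tool from outside, world axes, zero at the start; "torque": the same for the moment, N m; "opening": finger opening in m.
Only numpy, scipy, OpenCV 4.12 (cv2) and the standard library are available. Lean on these libraries where they do the work, as an engineer would, in place of code of your own. Each camera call takes 0.05 s, during which the arm holds its last target.

## Working session

There is one attempt and no reset: what is moved stays moved. The work goes in short steps, each a Python script; the robot and the scene stay as the last script left them, time stands still between calls to the robot, and variables do not carry over. Pictures are saved under pics/ and viewed, and the job is handed in when it is done.

```bash
mkdir -p pics; ls
python3 - <<'E'
from cell import env,camera,calibration
import cv2
s=env.get_state();print(s)
for n in("scene","top","wrist"):
    p,d=camera(n);cv2.imwrite(f"pics/{n}0.png",p)
    import numpy as np
    np.save(f"pics/{n}0.npy",d);c=calibration(n);print(n,c)
E
```

```text
pics
{'time': 0.0, 'qpos': array([-1.34611273,  0.4778166 ,  0.02236106,  1.55644301, -0.01149405,
        1.10928038, -0.08310093]), 'joint_velocities': array([ 1.07094713e-03,  1.28405176e-03, -5.32917611e-04, -2.80720992e-04,
       -4.73959790e-04,  8.84953005e-05, -1.86908679e-03]), 'joint_torque': array([-1.00338426e-06, -5.96441317e+01,  1.60757158e+00, -2.81188685e+01,
        1.23377703e-02,  9.19958402e-03, -9.65452891e-07]), 'tcp_pos': array([0.22037575, 0.63753544, 0.30291851]), 'orientation': array([-7.58013282e-05,  1.65622796e-01,  9.86188756e-01, -9.06250652e-04]), 'force': array([-0.44657411,  0.07766868,  0.60133604]), 'torque': array([ 0.02340519,  0.0071808 , -0.020229  ]), 'opening': 0.08525881761826566}
scene {'fx': 426.0449062361119, 'fy': 426.0449062361119, 'cx': 277.9573359262636, 'cy': 204.87409762486772, 'rvec': array([ 1.34698869,  2.40634314, -0.7271312 ]), 'tvec': array([ 0.24309614, -0.28023033,  1.2127912 ])}
top {'fx': 406.2278471340324, 'fy': 406.2278471340324, 'cx': 276.26932046481977, 'cy': 208.39232605841286, 'rvec': array([ 2.26956361, -1.89548582,  0.22763837]), 'tvec': array([-0.05838605,  0.54148018,  0.86656643])}
wrist {'fx': 289.66028540229513, 'fy': 289.66028540229513, 'cx': 278.0505723065814, 'cy': 210.94597355262124, 'rvec': array([-2.3294718 , -1.66002206, -0.27389168]), 'tvec': array([-0.67394616, -0.04246483,  0.38005662])}
```

View pics/scene0.png

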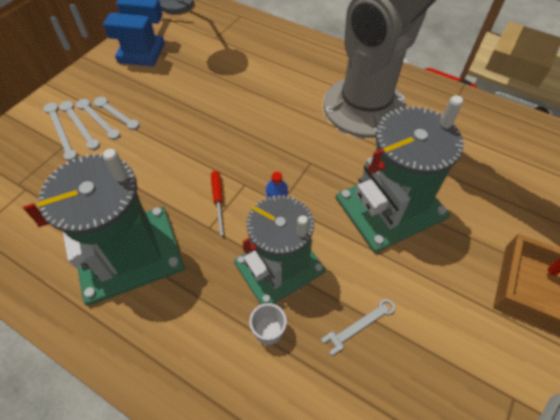

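View pics/top0.png

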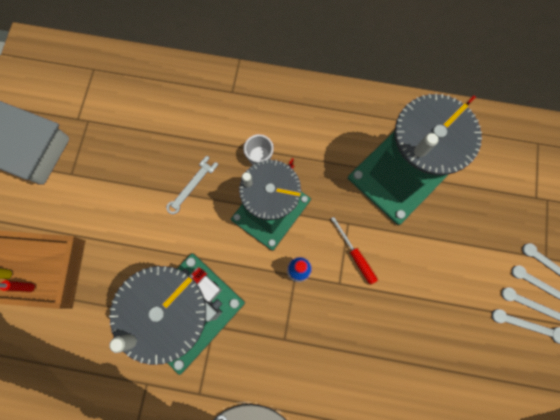

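View pics/wrist0.png

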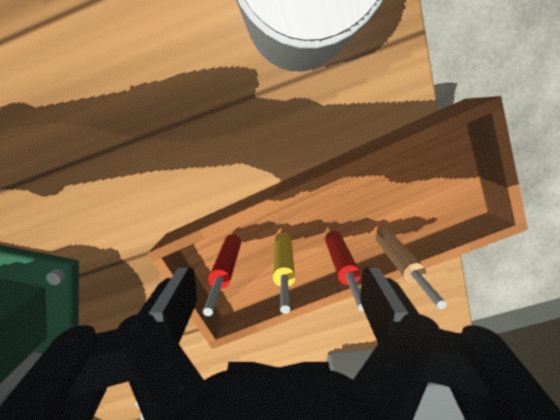

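Candidates for the machine are the wheels at scene (88,190), scene (420,137) and scene (280,222), which is top (270,188). The one at scene (280,222) is clearly the smallest. I'll check it in a crop and measure it.

```bash
cat > h.py <<'E'
import numpy as np,cv2
from scipy.spatial.transform import Rotation as R
def ray(c,uv):
    Rm=cv2.Rodrigues(np.array(c['rvec']))[0];o=-Rm.T@np.array(c['tvec'])
    d=Rm.T@np.array([(uv[0]-c['cx'])/c['fx'],(uv[1]-c['cy'])/c['fy'],1.]);return o,d
def onz(c,uv,z):
    o,d=ray(c,uv);return o+d*(z-o[2])/d[2]
def proj(c,p):
    q=cv2.Rodrigues(np.array(c['rvec']))[0]@np.array(p)+np.array(c['tvec']);return np.array([c['cx']+c['fx']*q[0]/q[2],c['cy']+c['fy']*q[1]/q[2]])
E
python3 - <<'E'
from h import *
from cell import calibration
for n,(u0,v0,u1,v1) in dict(top=(215,125,335,225),scene=(225,170,345,270)).items():
    p=cv2.imread(f"pics/{n}0.png")
    c=calibration(n)
    hsv=cv2.cvtColor(p,cv2.COLOR_BGR2HSV);H,S,V=cv2.split(hsv)
    M=np.zeros_like(H);M[v0:v1,u0:u1]=1
    red=((H<8)|(H>172))&(S>150)&(V>60)&(M>0)
    yel=(H>17)&(H<32)&(S>170)&(V>140)&(M>0)
    dark=(S<90)&(V<110)&(M>0)
    for nm,m,z in(("red",red,.192),("yel",yel,.188),("dark",dark,.188)):
        k,l,st,ce=cv2.connectedComponentsWithStats(m.astype(np.uint8))
        for i in range(1,k):
            if st[i,4]>12: print(n,nm,st[i],ce[i].round(1),onz(c,ce[i],z).round(4))
    crop=cv2.resize(p[v0:v1,u0:u1],None,fx=6,fy=6,interpolation=cv2.INTER_CUBIC);cv2.imwrite(f"pics/crop_{n}.png",crop)
E
```

```text
top red [289 159   5   9  27] [291.1 163.3] [0.6104 0.0214 0.192 ]
top yel [277 189  23   7  79] [288.3 191.9] [0.5516 0.0169 0.188 ]
top dark [260 138  11  16 108] [265.1 144.7] [0.642  0.0808 0.188 ]
top dark [ 231  156   69   69 2459] [267.6 190.8] [0.5464 0.0577 0.188 ]
scene red [272 172  10  11  92] [276.6 176.9] [ 0.4709 -0.0014  0.192 ]
scene red [244 239  12  14 101] [248.4 245.9] [0.6261 0.036  0.192 ]
scene yel [252 206  22  14  83] [262.8 212.6] [0.5524 0.0188 0.188 ]
scene dark [ 249  180   76   90 3427] [283.  235.5] [0.5746 0.0757 0.188 ]
scene dark [336 195   9  15  21] [339.8 202.4] [0.4573 0.1297 0.188 ]
scene dark [242 262   7   6  17] [245.5 264.1] [0.6563 0.0499 0.188 ]
```

View pics/crop_top.png

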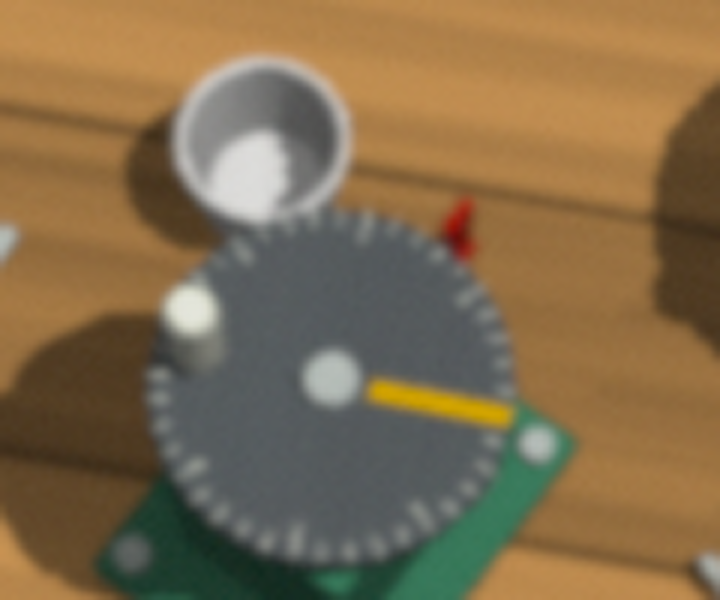

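View pics/crop_scene.png

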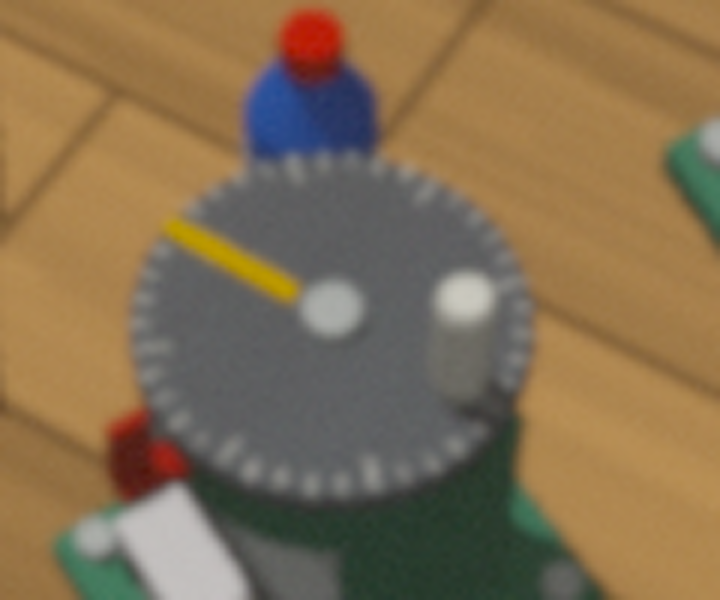

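Run:
```python
from h import *
from cell import calibration
f=lambda x,y,o:((x+.5)/6-.5+o[0],(y+.5)/6-.5+o[1])
t=calibration('top');s=calibration('scene');ot=(215,125);os_=(225,170)
A=onz(t,f(331,378,ot),.193);B=onz(s,f(332,307,os_),.193);print('nut',A,B)
H1=onz(t,f(190,310,ot),.240);H2=onz(s,f(465,298,os_),.240);print('handle top',H1,H2)
Y1=onz(t,f(513,417,ot),.188);Y2=onz(s,f(168,226,os_),.188);print('yel tip',Y1,Y2)
M1=onz(t,f(460,250,ot),.192);M2=onz(s,f(183,466,os_),.192);print('mark',M1,M2)
for n,a,h,y,m in(('t',A,H1,Y1,M1),('s',B,H2,Y2,M2)):
    for q in(h,y,m): d=(q-a)[:2];print(n,np.hypot(*d).round(4),np.arctan2(d[1],d[0]).round(3))
```

```text
nut [0.55233916 0.05446582 0.193     ] [0.55362562 0.0564544  0.193     ]
handle top [0.55279301 0.09890652 0.24      ] [0.55646422 0.10145791 0.24      ]
yel tip [ 0.55133344 -0.00711097  0.188     ] [ 0.55243003 -0.0038481   0.188     ]
mark [0.60436611 0.02001935 0.192     ] [0.62216413 0.04743624 0.192     ]
t 0.0444 1.561
t 0.0616 -1.587
t 0.0624 -0.585
s 0.0451 1.508
s 0.0603 -1.591
s 0.0691 -0.131
```

Run:
```python
from h import *
from cell import calibration,env,kin
s=env.get_state();c=calibration('wrist')
Rc=cv2.Rodrigues(c['rvec'])[0];o=-Rc.T@c['tvec']
q=s['orientation'];Rt=R.from_quat([q[1],q[2],q[3],q[0]]).as_matrix()
print('tool axes\n',Rt.round(3));print('cam in tool',(Rt.T@(o-s['tcp_pos'])).round(4));print('cam axes in tool\n',(Rt.T@Rc.T).round(3))
t=calibration('top');
f=lambda x,y,o:((x+.5)/6-.5+o[0],(y+.5)/6-.5+o[1]);ot=(215,125)
for p in(f(131,552,ot),f(538,442,ot),(272,243)): print('bolt',onz(t,p,.016))
D=np.load('pics/top0.npy')
for u,v in((157,315),(120,345),(438,133),(430,142),(270,200),(300,268)):
    z=D[v,u];oo,d=ray(t,(u,v));print((u,v),(oo+d*z).round(3))
```

```text
tool axes
 [[-0.945  0.327 -0.   ]
 [ 0.327  0.945 -0.001]
 [-0.    -0.001 -1.   ]]
cam in tool [ 0.0826 -0.0003 -0.0695]
cam axes in tool
 [[ 0.    -0.946 -0.323]
 [ 1.    -0.     0.   ]
 [-0.    -0.323  0.946]]
bolt [0.51744891 0.13124889 0.016     ]
bolt [ 0.59140823 -0.02146003  0.016     ]
bolt [0.46989688 0.03581754 0.016     ]
(157, 315) [0.279 0.198 0.256]
(120, 345) [0.231 0.225 0.321]
(438, 133) [ 0.696 -0.243  0.257]
(430, 142) [ 0.646 -0.209  0.318]
(270, 200) [0.529 0.05  0.188]
(300, 268) [ 0.414 -0.034  0.121]
```

```bash
cat >> h.py <<'E'
def quat(ya):  # tool down, y axis at angle ya in the world
    y=np.array([np.cos(ya),np.sin(ya),0]);z=np.array([0,0,-1.]);x=np.cross(y,z)
    q=R.from_matrix(np.c_[x,y,z]).as_quat();return np.array([q[3],q[0],q[1],q[2]])
E
python3 - <<'E'
from h import *
from cell import env,kin
ax=np.array([.553,.0555])
for ya in(-.45,2.69):
    print(ya,kin.inverse_kinematics([*ax,.45],quat(ya)))
    for a in(1.4,2.0,2.69,3.5,4.6):
        p=ax+.045*np.array([np.cos(a),np.sin(a)]);j=kin.inverse_kinematics([*p,.271],quat(ya));print(a,None if j is None else np.array(j).round(2))
E
```

```text
-0.45 [-0.80172442  0.19110302  0.70406256  1.67976694 -0.12735297  1.31739945
 -0.52462352]
1.4 [-0.77  0.39  0.62  1.88 -0.27  0.96 -0.48]
2.0 [-0.79  0.34  0.61  1.94 -0.24  0.94 -0.51]
2.69 [-0.78  0.29  0.63  1.99 -0.21  0.92 -0.5 ]
3.5 [-0.75  0.29  0.67  2.01 -0.22  0.92 -0.42]
4.6 [-0.68  0.36  0.69  1.93 -0.28  0.95 -0.31]
2.69 [-0.48191649  0.17074689  0.31646738  1.66166351 -0.05464543  1.31787147
  2.53393106]
1.4 [-0.35  0.34  0.08  1.85 -0.03  0.95  2.43]
2.0 [-0.38  0.3   0.1   1.91 -0.04  0.93  2.43]
2.69 [-0.39  0.26  0.15  1.97 -0.05  0.92  2.47]
3.5 [-0.38  0.25  0.21  1.99 -0.06  0.91  2.56]
4.6 [-0.32  0.31  0.23  1.91 -0.08  0.94  2.64]
```

Run:
```python
from h import *
from cell import env,kin,camera,calibration
env.goto_joints([-0.10,0.17,0.0,1.66,0.0,1.31,-.55])
s=env.get_state();print(s['time'],s['tcp_pos'],s['orientation'])
j=kin.inverse_kinematics([.553,.0555,.45],quat(-.45));print(j)
env.goto_joints(j);s=env.get_state();print(s['time'],s['tcp_pos'],s['force'])
c=calibration('wrist');p,d=camera('wrist');cv2.imwrite('pics/wrist1.png',p);np.savez('pics/w1.npz',**{k:np.array(v) for k,v in c.items()})
cv2.imwrite('pics/wrist1b.png',cv2.resize(p,None,fx=1.42,fy=1.42,interpolation=cv2.INTER_CUBIC))
```

```text
2.7667 [ 0.55234181 -0.00603463  0.44530302] [1.38986458e-04 8.46511162e-01 5.32370584e-01 6.27968268e-04]
[-0.17639507  0.17654302 -0.04206155  1.64201955  0.00761737  1.3231899
 -0.66967053]
3.125 [0.55287771 0.05833014 0.44983226] [ 0.25000531 -0.75584469  0.2932598 ]
```

View pics/wrist1.png

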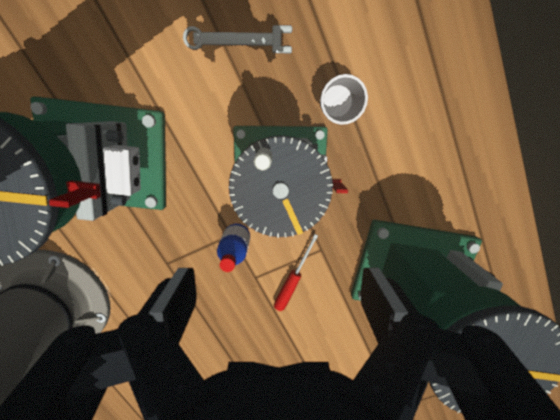

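Run:
```python
from h import *
p=cv2.imread('pics/wrist1.png');c=dict(np.load('pics/w1.npz'))
cv2.imwrite('pics/c1.png',cv2.resize(p[120:250,215:360],None,fx=5,fy=5,interpolation=cv2.INTER_CUBIC))
H,S,V=cv2.split(cv2.cvtColor(p,cv2.COLOR_BGR2HSV));M=np.zeros_like(H);M[120:245,215:355]=1
red=((H<8)|(H>172))&(S>120)&(V>50)&(M>0)
yel=(H>17)&(H<32)&(S>150)&(V>120)&(M>0)
wht=(S<60)&(V>165)&(M>0)
for nm,m,z in(("red",red,.192),("yel",yel,.188),("wht",wht,.193)):
    k,l,st,ce=cv2.connectedComponentsWithStats(m.astype(np.uint8))
    for i in range(1,k):
        if st[i,4]>8:
            print(nm,st[i],ce[i].round(2),onz(c,ce[i],z).round(4),onz(c,ce[i],.24)[:2].round(4))
dark=((S<70)&(V>30)&(V<130)&(M>0)).astype(np.uint8)
dark=cv2.morphologyEx(dark,cv2.MORPH_CLOSE,np.ones((7,7)))
cs,_=cv2.findContours(dark,cv2.RETR_EXTERNAL,cv2.CHAIN_APPROX_NONE);b=max(cs,key=cv2.contourArea)
e=cv2.fitEllipse(cv2.convexHull(b));print('ell',e,onz(c,e[0],.188))
```

```text
red [333 180  15  13 132] [339.03 186.64] [0.6178 0.0288 0.192 ] [0.6136 0.044 ]
yel [283 199  20  36 200] [292.39 216.27] [0.5534 0.0175 0.188 ] [0.5589 0.0355]
wht [330 120  25   5  72] [341.89 121.71] [0.647  0.0947 0.193 ] [0.6387 0.1001]
wht [316 131   8   9  55] [319.8  134.73] [0.6203 0.0924 0.193 ] [0.6158 0.0982]
wht [296 141   5   9  16] [298.12 144.75] [0.5945 0.0928 0.193 ] [0.5937 0.0985]
wht [254 154  17  16 202] [262.19 161.85] [0.5503 0.093  0.193 ] [0.5558 0.0987]
wht [322 157   5   8  15] [324.6  160.27] [0.6143 0.0644 0.193 ] [0.6107 0.0742]
wht [321 169   8   4  13] [324.38 170.62] [0.6096 0.0537 0.193 ] [0.6066 0.065 ]
wht [231 171   9   4  15] [235.   172.67] [0.5169 0.0953 0.193 ] [0.5272 0.1007]
wht [273 184  16  15 178] [280.31 190.61] [0.5544 0.054  0.193 ] [0.5594 0.0654]
wht [320 204   7   4  11] [322.82 205.64] [0.5919 0.0159 0.193 ] [0.5915 0.0327]
wht [235 206   7   4  11] [238.18 207.64] [0.5004 0.0567 0.193 ] [0.5132 0.0677]
wht [262 228   4   6  10] [263.7 230.8] [0.5145 0.0171 0.193 ] [0.5252 0.0338]
wht [311 235   7  10  31] [313.97 239.03] [ 0.5655 -0.0193  0.193 ] [0.5688 0.0026]
ell ((267.3650207519531, 180.0894775390625), (124.33700561523438, 154.8578643798828), 47.87181091308594) [0.54567792 0.07077288 0.188     ]
```

View pics/c1.png

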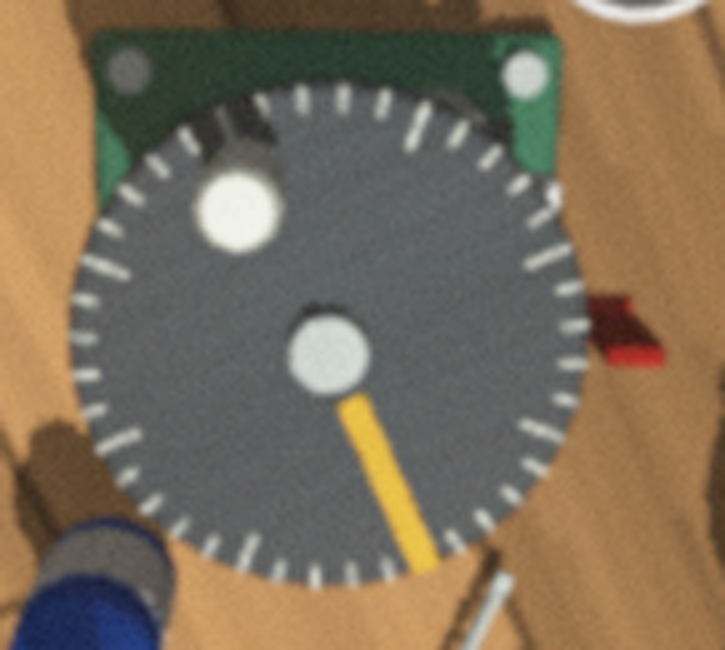

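Run:
```python
from h import *
c=dict(np.load('pics/w1.npz'));p=cv2.imread('pics/wrist1.png')
f=lambda x,y:((x+.5)/5-.5+215,(y+.5)/5-.5+120)
A=onz(c,f(328,354),.193)
for nm,q,z in(('mark tip',f(609,355),.192),('mark mid',f(638,356),.192),('mark out',f(664,356),.192),('yel in',f(354,401),.188),('yel out',f(427,571),.188),('handle',f(238,212),.240)):
    P=onz(c,q,z);d=(P-A)[:2];print(nm,P.round(4),np.hypot(*d).round(4),np.arctan2(d[1],d[0]).round(3))
B,G,Rr=[x.astype(int) for x in cv2.split(p)]
print(Rr[178:196,328:350])
for b in((129,70),(525,74)): print(onz(c,f(*b),.016))
```

```text
mark tip [0.6133 0.0257 0.192 ] 0.0655 -0.453
mark mid [0.6193 0.0225 0.192 ] 0.0723 -0.455
mark out [0.6248 0.0199 0.192 ] 0.0784 -0.455
yel in [0.5545 0.04   0.188 ] 0.0143 -1.562
yel out [ 0.5523 -0.0076  0.188 ] 0.062 -1.605
handle [0.5558 0.0986 0.24  ] 0.0443 1.54
[[171 158 131 117 117 130 132 131 136 134 135 134 139 148 148 156 156 156
  154 149 150 155]
 [118 107  96  92  89  91 101  95 101  99  96 105 119 141 154 154 155 156
  151 156 148 151]
 [ 92  95  87  83  77  80  81  86  83  82  79  90 122 150 153 151 155 157
  155 159 147 153]
 [ 91  99  89  82  79  81  85  81  84  83  84  93 129 154 156 156 154 155
  151 153 152 155]
 [ 94  93  86  82  70  75  69  74  79  80  76  81 108 129 144 155 156 158
  153 151 152 154]
 [109 109 110 112  95  72  68  63  67  68  72  69  79  91 111 143 149 154
  158 158 156 147]
 [148 162 171 172 145  90  61  64  68  66  65  68  65  68  83 113 139 149
  156 153 156 152]
 [162 171 175 170 135  83  70  68  65  68  68  69  62  64  71  83 112 142
  156 154 151 152]
 [137 142 129 114  96  70  63  63  70  65  64  64  65  63  64  75  85 120
  142 158 1
[... 215 characters left out ...]
 121  90  66  94 114 124 123 128 129 127 120 123 123
  124 141 152 156]
 [ 96  97  95  94 114 134 117  92 112 151 159 159 160 160 162 162 157 161
  159 153 152 154]
 [132 134 136 125 134 148 144 119 130 160 171 174 169 172 174 175 176 175
  176 162 155 154]
 [174 180 176 174 165 159 154 141 141 161 167 171 166 176 184 188 184 189
  181 168 159 157]
 [163 165 165 164 168 160 160 153 151 158 157 162 163 168 174 178 175 178
  179 165 161 155]
 [110 113 110 128 142 158 157 154 147 153 152 154 159 164 164 170 168 165
  162 161 158 160]
 [ 98  91  98 115 149 152 158 154 150 145 154 155 156 158 160 164 161 163
  161 161 159 157]]
[0.51751172 0.12970573 0.016     ]
[0.63728053 0.07115116 0.016     ]
```

Run:
```python
from h import *
from cell import env
q=quat(-.454)
def show(t):
    s=env.get_state();print(t,round(s['time'],2),s['tcp_pos'].round(4),s['force'].round(2),s['torque'].round(2),round(s['opening'],4))
env.movel([.555,.099,.34],velocity=.2,rot=q);show('above')
print(env.movel([.555,.099,.271],velocity=.12,stop_force=8));show('down')
env.grip(.016,f_grip=50);show('grip')
```

```text
above 3.92 [0.5557 0.0981 0.341 ] [-0.01 -0.53  0.82] [-0.    0.01  0.02] 0.0852
False
down 4.64 [0.5556 0.099  0.2719] [-0.13  0.72  0.53] [-0.02  0.02  0.03] 0.0854
grip 5.28 [0.555  0.0992 0.2713] [0.04 0.27 1.75] [ 0.02  0.18 -0.08] 0.0168
```

```bash
cat >> h.py <<'E'
AX=np.array([.5542,.0543]);MA=-.454;Z=.271
import json
def pt(env,phi,r=.045,ax=None):
    a=AX if ax is None else ax
    return [a[0]+r*np.cos(phi),a[1]+r*np.sin(phi),Z]
def rd(env,phi,ax=None,log=[]):
    s=env.get_state();a=AX if ax is None else ax
    d=s['tcp_pos'][:2]-a;ph=np.arctan2(d[1],d[0])%(2*np.pi)
    F=s['force'][:2];t=np.array([-np.sin(ph),np.cos(ph)]);r=np.array([np.cos(ph),np.sin(ph)])
    o=dict(t=round(s['time'],2),cmd=round(phi,3),ph=round(ph,4),rad=round(np.hypot(*d)*1e3,2),Ft=round(F@t,2),Fr=round(F@r,2),Fz=round(s['force'][2],2),x=s['tcp_pos'].round(4).tolist())
    open('log.txt','a').write(json.dumps(o)+'\n');return o
E
python3 - <<'E'
from h import *
from cell import env
env.grip(0.0,f_grip=50);s=env.get_state();print(s['opening'],s['force'],s['time'])
print(rd(env,0))
for i in range(1,5):
    phi=1.54+.06*i
    env.movel(pt(env,phi),velocity=.03)
    print(rd(env,phi))
E
```

```text
0.01676399177269597 [-1.40143606  0.88804509  3.35411973] 5.5
{'t': 5.5, 'cmd': 0, 'ph': np.float64(1.5516), 'rad': np.float64(44.84), 'Ft': np.float64(1.42), 'Fr': np.float64(0.86), 'Fz': np.float64(3.35), 'x': [0.5551, 0.0991, 0.2712]}
{'t': 5.75, 'cmd': 1.6, 'ph': np.float64(1.5959), 'rad': np.float64(44.91), 'Ft': np.float64(-0.34), 'Fr': np.float64(0.57), 'Fz': np.float64(2.67), 'x': [0.5531, 0.0992, 0.2712]}
{'t': 6.0, 'cmd': 1.66, 'ph': np.float64(1.6617), 'rad': np.float64(44.99), 'Ft': np.float64(-0.67), 'Fr': np.float64(-1.13), 'Fz': np.float64(4.05), 'x': [0.5501, 0.0991, 0.2712]}
{'t': 6.25, 'cmd': 1.72, 'ph': np.float64(1.7242), 'rad': np.float64(45.03), 'Ft': np.float64(0.41), 'Fr': np.float64(0.4), 'Fz': np.float64(4.12), 'x': [0.5473, 0.0988, 0.2711]}
{'t': 6.5, 'cmd': 1.78, 'ph': np.float64(1.7844), 'rad': np.float64(45.04), 'Ft': np.float64(0.33), 'Fr': np.float64(-0.03), 'Fz': np.float64(5.6), 'x': [0.5446, 0.0983, 0.2711]}
```

Run:
```python
from h import *
from cell import env
phi=1.78
while phi<3.2:
    phi+=.08
    env.movel(pt(env,phi),velocity=.03)
    o=rd(env,phi);print(*[float(o[k]) for k in('t','cmd','ph','rad','Ft','Fr','Fz')])
    if o['Ft']<-11 or abs(o['Fr'])>12: break
print(env.get_state()['opening'],env.get_state()['tcp_pos'])
```

```text
6.77 1.86 1.8692 45.11 0.11 0.7 5.69
7.03 1.94 1.9474 45.14 0.05 -0.35 5.99
7.3 2.02 2.0169 45.14 -2.11 0.82 4.21
7.57 2.1 2.0975 45.17 -2.63 0.28 5.28
7.83 2.18 2.1787 45.21 -1.94 1.27 5.23
8.1 2.26 2.2596 45.25 -1.92 0.91 6.7
8.37 2.34 2.3397 45.32 -2.85 0.95 6.67
8.63 2.42 2.4205 45.32 -2.52 0.19 6.46
8.9 2.5 2.5001 45.37 -2.88 0.34 6.53
9.17 2.58 2.5797 45.4 -1.89 1.24 6.51
9.43 2.66 2.6592 45.45 -2.61 1.42 6.24
9.7 2.74 2.7387 45.47 -3.17 0.62 6.87
9.97 2.82 2.8184 45.48 -3.2 0.89 7.31
10.23 2.9 2.898 45.5 -2.65 0.2 7.39
10.5 2.98 2.9768 45.54 -2.24 0.27 7.92
10.77 3.06 3.0563 45.54 -2.94 0.8 7.3
11.03 3.14 3.1357 45.6 -2.51 1.81 8.32
11.3 3.22 3.2144 45.62 -2.11 0.92 8.03
0.01648015536385738 [0.50870157 0.05098246 0.27104347]
```

```bash
sed -i 's/Z=.271$/Z=.2715/' h.py
cat > stop.py <<'E'
from h import *
from cell import env
import sys
phi=float(sys.argv[1]);B=[]
while phi<4.56:
    phi+=.025
    env.movel(pt(env,phi,.0454),velocity=.03)
    o=rd(env,phi);B.append(o['Ft']);base=np.median(B[:-3]) if len(B)>5 else -2.6
    print(*[float(o[k]) for k in('t','cmd','ph','rad','Ft','Fr','Fz')])
    if o['Ft']<base-6.5: print('STOP',base);break
E
python3 stop.py 3.22
```

```text
11.55 3.245 3.2355 45.7 -4.15 -2.4 2.08
11.8 3.27 3.265 45.7 -4.84 -1.39 2.36
12.05 3.295 3.2942 45.68 -3.53 -1.34 1.49
12.3 3.32 3.3213 45.68 -3.72 -1.65 0.95
12.55 3.345 3.3472 45.66 -3.54 -1.37 -0.14
12.8 3.37 3.372 45.66 -4.82 -0.75 -0.09
13.05 3.395 3.3963 45.63 -3.27 -1.2 -0.43
13.3 3.42 3.422 45.61 -3.93 -0.75 -0.42
13.55 3.445 3.4469 45.59 -3.68 -1.09 -1.03
13.8 3.47 3.472 45.58 -4.05 -0.31 -1.01
14.05 3.495 3.4976 45.61 -2.83 -0.63 -1.25
14.3 3.52 3.5215 45.57 -3.67 0.92 -1.84
14.55 3.545 3.5472 45.54 -3.37 0.54 -1.59
14.8 3.57 3.5726 45.54 -3.55 -0.12 -1.54
15.05 3.595 3.597 45.53 -3.95 -0.65 -2.1
15.3 3.62 3.6216 45.54 -3.45 0.11 -1.61
15.55 3.645 3.6471 45.51 -3.75 0.39 -1.57
15.8 3.67 3.6718 45.52 -3.52 -0.6 -2.17
16.05 3.695 3.6968 45.47 -3.72 1.0 -3.06
16.3 3.72 3.7224 45.48 -3.86 0.37 -2.73
16.55 3.745 3.7427 45.5 -5.36 1.58 -2.77
16.8 3.77 3.7571 45.47 -6.27 2.14 -0.12
17.05 3.795 3.7722 45.45 -7.22 0.98 -0.81
17.3 3.82 3.7895 45.46 -8.5 1.45 0.19
17.55 3.845 3.8068 45.43 -10.06 1.72 0.88
17.8 3.87 3.8248 45.44 -10.82 0.82 2.07
STOP -3.72
```

```bash
python3 - <<'E'
from h import *
L=[json.loads(l) for l in open('log.txt')]
P=np.array([l['x'][:2] for l in L])
A=np.c_[2*P,np.ones(len(P))];s=np.linalg.lstsq(A,(P**2).sum(1),rcond=None)[0];print(s[:2],np.sqrt(s[2]+s[0]**2+s[1]**2))
a=s[:2];d=P[0]-a;print(np.arctan2(d[1],d[0]));d=P[-1]-a;print(np.arctan2(d[1],d[0])%6.283)
E
cat > cw.py <<'E'
from h import *
from cell import env,camera,calibration
import sys
phi,end,st=map(float,sys.argv[1:4])
while phi>end+1e-6:
    phi=max(end,phi-st)
    env.movel(pt(env,phi,.0454),velocity=.03)
    o=rd(env,phi);print(*[float(o[k]) for k in('t','cmd','ph','rad','Ft','Fr','Fz')])
    if abs(o['Ft'])>14: break
if len(sys.argv)>4:
    n=sys.argv[4]
    for cam in('wrist','top','scene'):
        c=calibration(cam);p,_=camera(cam);cv2.imwrite(f'pics/{cam}{n}.png',p);np.savez(f'pics/{cam}{n}.npz',**{k:np.array(v) for k,v in c.items()})
E
python3 cw.py 3.85 2.82 0.08 2
```

```text
[0.55354098 0.05424714] 0.044921772756330317
1.5360518499100217
3.833799980804611
18.1 3.77 3.7681 45.48 -4.33 0.8 -2.49
18.38 3.69 3.706 45.47 0.43 0.03 -4.56
18.65 3.61 3.6099 45.46 0.32 0.93 -4.1
18.93 3.53 3.5201 45.44 -0.12 0.46 -2.52
19.2 3.45 3.4387 45.42 0.23 1.03 -1.66
19.48 3.37 3.3601 45.45 -2.43 0.41 -3.87
19.75 3.29 3.2801 45.45 -1.72 1.15 -2.97
20.02 3.21 3.2126 45.43 1.96 1.25 -3.36
20.3 3.13 3.1388 45.44 3.49 1.23 -2.38
20.57 3.05 3.0525 45.42 4.16 1.15 -3.5
20.85 2.97 2.9668 45.42 2.83 0.89 -3.56
21.12 2.89 2.8868 45.43 2.42 0.69 -2.98
21.38 2.82 2.8173 45.43 3.06 -0.32 -2.3
```

View pics/wrist2.png

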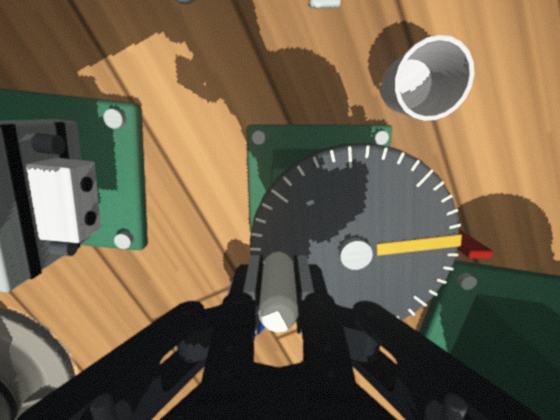

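View pics/top2.png

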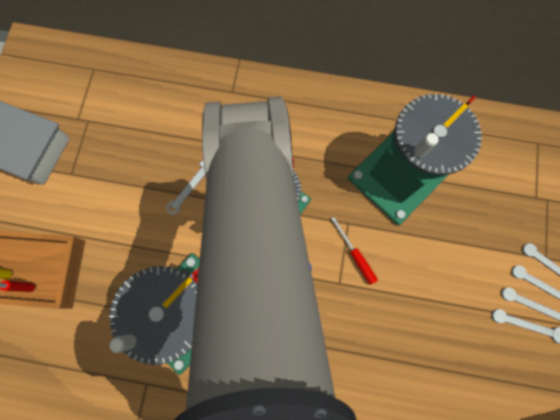

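View pics/scene2.png

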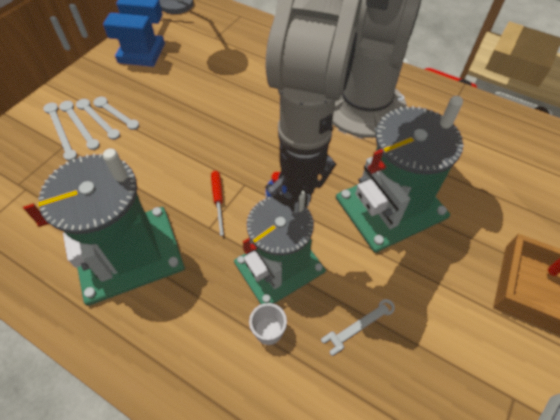

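```bash
cat > meas.py <<'E'
from h import *
import sys
n=sys.argv[1];x0,y0,x1,y1=map(int,sys.argv[2:6])
p=cv2.imread(f'pics/{n}.png');c=dict(np.load(f'pics/{n}.npz'))
H,S,V=cv2.split(cv2.cvtColor(p,cv2.COLOR_BGR2HSV));M=np.zeros_like(H);M[y0:y1,x0:x1]=1
yel=(H>17)&(H<32)&(S>150)&(V>120)&(M>0);wht=(S<60)&(V>160)&(M>0)
def comp(m):
    k,l,st,ce=cv2.connectedComponentsWithStats(m.astype(np.uint8));i=1+np.argmax(st[1:,4]);return l==i,ce[i],st[i]
ly,cy,sy=comp(yel);lw,cw,sw=comp(wht);print('yel',cy,sy,'nut',cw,sw)
W=np.array([onz(c,(u,v),.188)[:2] for v,u in zip(*np.nonzero(ly))])
A=onz(c,cw,.193)[:2];m=W.mean(0);w,v=np.linalg.eigh(np.cov(W.T));d=v[:,1]*np.sign(v[:,1]@(m-A))
print('axis',A,'yel PCA ang',np.arctan2(d[1],d[0]),'nut->centroid',np.arctan2(*(m-A)[::-1]),np.hypot(*(m-A)))
f=6;cv2.imwrite(f'pics/{n}_c.png',cv2.resize(p[y0:y1,x0:x1],None,fx=f,fy=f,interpolation=cv2.INTER_CUBIC))
red=((H<8)|(H>172))&(S>120)&(V>105)&(M>0);lr,cr,sr=comp(red);q=onz(c,cr,.192)[:2]-A;print('bright red',cr,sr,np.hypot(*q),np.arctan2(q[1],q[0]))
for a in sys.argv[6:]:
    u,v=map(float,a.split(','));q=onz(c,((u+.5)/f-.5+x0,(v+.5)/f-.5+y0),.192)[:2]-A;print(a,np.hypot(*q).round(4),np.arctan2(q[1],q[0]).round(4))
E
python3 meas.py wrist2 335 220 500 280
```

```text
yel [419.18514532 244.30893434] [377 234  85  21 929] nut [356.14931507 255.00273973] [340 241  33  29 730]
axis [0.55413568 0.05438252] yel PCA ang -0.3278659717314921 nut->centroid -0.33976797615145854 0.03770912742780507
bright red [480.44559585 254.44559585] [468 250  26   9 193] 0.07145216964420445 -0.4565234702236205
```

```bash
python3 -c "
import cv2;p=cv2.imread('pics/wrist2.png');cv2.imwrite('pics/w2c.png',cv2.resize(p[215:285,420:500],None,fx=8,fy=8,interpolation=cv2.INTER_CUBIC))"
```

```text
(no output)
```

View pics/w2c.png

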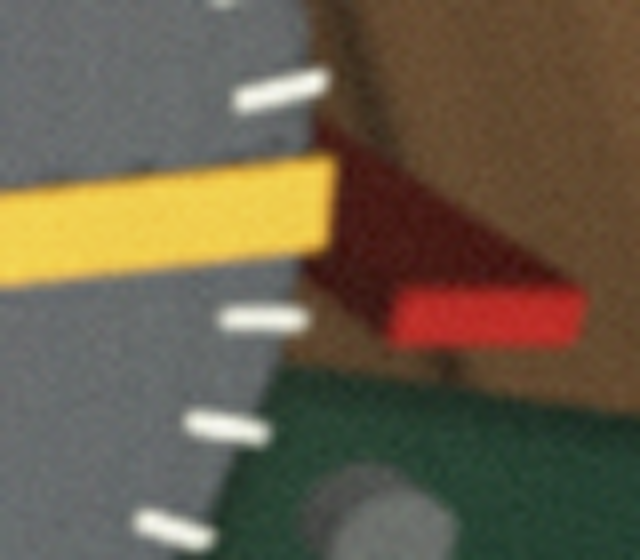

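```bash
python3 cw.py 2.82 2.735 0.03 3; python3 meas.py wrist3 335 220 500 290
```

```text
21.78 2.79 2.793 45.38 4.41 -0.29 -2.63
22.03 2.76 2.7608 45.39 4.26 -0.86 -1.88
22.28 2.735 2.7345 45.41 4.39 -0.65 -2.65
yel [418.24832962 254.70824053] [377 248  83  14 898] nut [356.1349096  260.81919332] [341 247  32  29 719]
axis [0.55412288 0.05437169] yel PCA ang -0.41344439399536903 nut->centroid -0.4198395134244519 0.03770402288637361
bright red [479.81868132 259.66483516] [468 256  25   8 182] 0.07152627637198374 -0.4515874366665037
```

```bash
python3 cw.py 2.735 2.707 0.03 4; python3 meas.py wrist4 335 220 500 290
```

```text
22.68 2.707 2.7058 45.43 3.8 0.3 -2.83
yel [417.63265306 258.40929705] [376 253  84  12 882] nut [355.96905767 262.81434599] [340 249  33  29 711]
axis [0.55411725 0.05440939] yel PCA ang -0.436864405978168 nut->centroid -0.45024619812807165 0.03769208823363143
bright red [479.34857143 261.82285714] [467 258  25   8 175] 0.07155564739037455 -0.45311929685020563
```

```bash
python3 -c "
import cv2;p=cv2.imread('pics/wrist4.png');cv2.imwrite('pics/w4c.png',cv2.resize(p[230:290,335:500],None,fx=4.8,fy=4.8,interpolation=cv2.INTER_CUBIC))"
```

```text
(no output)
```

View pics/w4c.png

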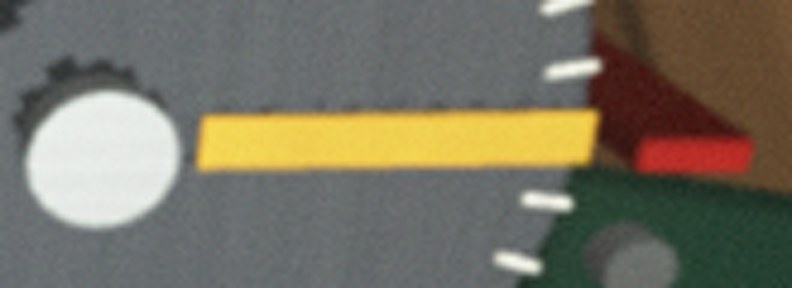

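```bash
python3 cw.py 2.707 2.700 0.03 5; python3 meas.py wrist5 335 220 500 290
python3 - <<'E'
from h import *
from cell import env,camera,calibration
env.grip(.085);s=env.get_state();print(s['time'],s['force'],s['opening'])
def shot(n):
    c=calibration('wrist');p,_=camera('wrist');cv2.imwrite(f'pics/{n}.png',p);np.savez(f'pics/{n}.npz',**{k:np.array(v) for k,v in c.items()})
shot('wrist6')
p=s['tcp_pos'];env.movel([p[0],p[1],.36],velocity=.12)
env.movel([.5541,.0544,.40],velocity=.12,rot=quat(-.454));env.dwell(.3)
shot('wrist7');print(env.get_state()['time'])
E
python3 meas.py wrist6 335 220 500 290
```

```text
23.08 2.7 2.7014 45.39 4.05 -0.46 -3.61
yel [417.1484375  258.90178571] [376 253  84  12 896] nut [355.87815126 263.1162465 ] [340 249  32  29 714]
axis [0.55407779 0.05441525] yel PCA ang -0.4483939912456705 nut->centroid -0.453826646462208 0.03749425267312079
bright red [479.37704918 262.35519126] [467 259  25   8 183] 0.0716820023891109 -0.455320833839043
23.9 [-0.33375441 -0.02884208  0.0970328 ] 0.084938037018616
25.8417
yel [417.89876265 259.07874016] [376 253  84  12 889] nut [356.31969309 266.81329923] [340 254  32  24 391]
axis [0.55353507 0.05215737] yel PCA ang -0.44598421542910816 nut->centroid -0.3929175340831479 0.037584391463691885
bright red [479.23076923 262.32417582] [467 259  25   8 182] 0.07121233212016542 -0.4212971794856747
```

View pics/wrist7.png

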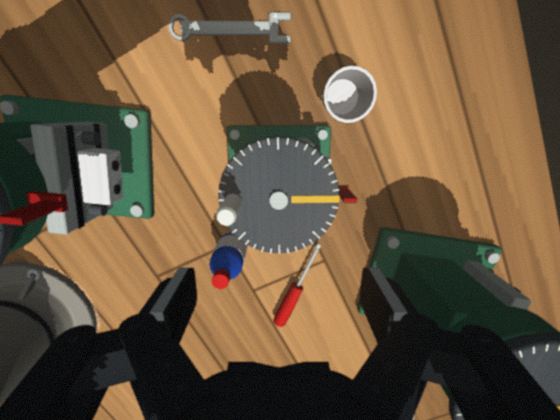

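```bash
python3 meas.py wrist7 258 180 365 215
python3 - <<'E'
from h import *
from cell import env,camera,calibration
c=dict(np.load('pics/wrist7.npz'));p=cv2.imread('pics/wrist7.png')
H,S,V=cv2.split(cv2.cvtColor(p,cv2.COLOR_BGR2HSV));m=((S<60)&(V>150)).astype(np.uint8);m[:, :210]=0;m[:200]=0;m[230:]=0;m[:,245:]=0
k,l,st,ce=cv2.connectedComponentsWithStats(m);i=1+np.argmax(st[1:,4]);h=onz(c,ce[i],.24)[:2];a=np.array([.5541,.0544]);print('handle',ce[i],st[i],h,np.hypot(*(h-a)),np.arctan2(*(h-a)[::-1])-np.pi)
cv2.imwrite('pics/w7c.png',cv2.resize(p[130:260,210:365],None,fx=5,fy=4.6,interpolation=cv2.INTER_CUBIC))
E
```

```text
yel [314.81333333 198.64333333] [292 196  48   7 300] nut [278.40725806 200.35887097] [270 192  18  18 248]
axis [0.55445473 0.05410701] yel PCA ang -0.4420922076097467 nut->centroid -0.4452688576615603 0.03679726904676296
bright red [349.890625 200.      ] [343 198  14   5  64] 0.07132735513104503 -0.45255511709046226
handle [225.84351145 216.83587786] [217 209  19  17 262] [0.51447548 0.07317921] 0.043849305438186346 -0.4425740948911763
```

View pics/w7c.png

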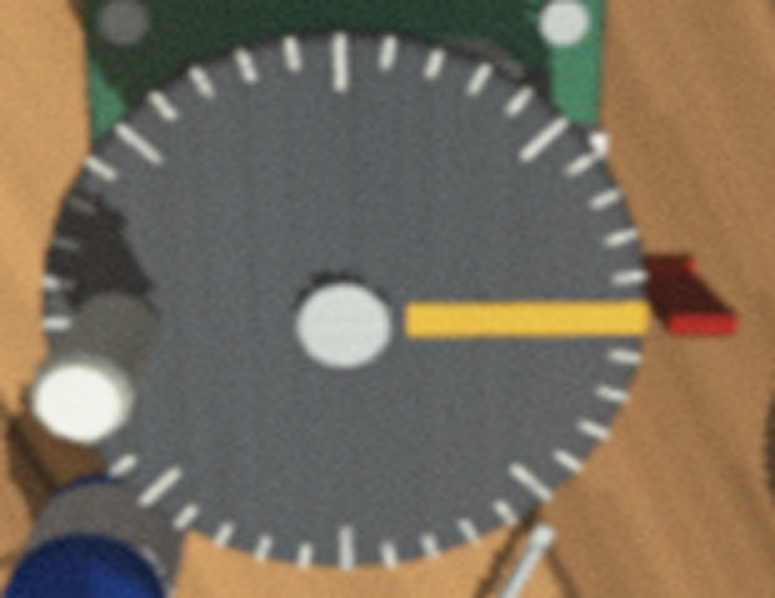

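Run:
```python
from cell import env,job
s=env.get_state();print(s['time'],s['tcp_pos'],s['force']);job.job_done()
```

```text
25.8417 [0.55379352 0.05457322 0.39978472] [ 0.75875757 -0.22441672 -0.3108289 ]
the job is handed in; nothing more can be done
```

I turned the handwheel back past the mark to the end stop, then clockwise only up to the mark, released the handle and handed the job in. It took about 26 s of robot time.

- **Machine:** I worked on the smallest of the three look-alikes, at scene pixel (280,222).
- **End stop:** Going counter-clockwise, the slide met the stop with the dial about 1.05 rad past the mark. I pressed until the handle force was about 7 N above the driving force. By arm travel after contact, at most 4 mm, it could be up to 11 N. Both are inside the allowed 4 to 14 N.
- **Return:** I turned clockwise only, through the slack, and the screw was driving again at 3–4 N before the mark. I never passed the mark.
- **Final position:** After release, the last wrist picture put the yellow line at -0.442 to -0.445 rad and the mark at about -0.453 rad. The dial is therefore aligned to about 0.01 rad and, if anything, slightly short of the mark. Pictures taken while still gripping gave 0.001 to 0.007 rad. I did not regrip to correct such a small difference.
- **Release:** In the pictures just before and after letting go, the yellow line moved by about 0.2 pixel.
- **A failed check:** One nut measurement right after release was off because a finger covered part of the nut, so I discarded it.
- **Not checked:** I did not measure the slide's height.
- **Other things:** The oil bottle, tin, screwdriver and spanner all looked undisturbed in the last picture, and the gripper was well clear of everything.

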